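# Pull the guard and hold a grease coupler on a bearing nipple

### The arm

A 7-joint arm with a two-finger parallel gripper is mounted at the origin on the work surface. World frame = base frame: x ahead of the robot, y to its left, z up, the work surface at z = 0. Lengths are in m, angles in rad, forces in N, time in s.
With the tool pointing down it reaches from about 0.425 to 0.875 m from the base axis. Payload 4.7 kg.
Tool frame: the origin (TCP) lies at the very end of the fingers, on their centre line; the grasp point (between the pads) lies 19 mm behind it; z points along the fingers, y is the line along which they close (so a half turn about z gives the same grasp; the last joint's range is limited). The gripper opens to 87 mm and grips with 3 to 60 N. Pads are 19 mm wide; open, the fingers measure 117 mm over their backs; the gripper's body (75 mm by 190 mm) begins 51 mm behind the grasp point.
Start: joints at [1.313, 0.321, -0.07, 1.45, 0.023, 1.371, -0.057], TCP at [0.174, -0.626, 0.188] pointing down, gripper open.
Joint ranges: [-2.86, 2.86], [-0.3, 2.09], [-1.38, 1.24], [0.06, 2.45], [-1.56, 4.7], [0.09, 2.05], [-2.69, 2.69]. Speed limits (rad/s): [2.57, 2.57, 3.14, 3.14, 3.14, 3.14, 3.14].

### API

Orientations are given as a rotation vector (axis times angle).
In Python, from bench import ctrl, imaging, ticket gives the robot as it stands.
- The arm moves only by the tool jog_arm, never from a script. Its argument "rows" is text: rows parted by semicolons, each of 7 numbers parted by spaces: the shift along the tool's x, y, z in cm, then the turn, a rotation vector about the tool's x, y, z in rad, then the closure, from -1 (fully open) to 1 (shut), so that 0 is half open. A call has 1 to 5 rows; each row shifts and turns the commanded pose from where the row before left it, along the tool's axes as they then stand; what a row does not reach is not made up. A row lasts 1/8 s, in which the tool goes at most 62.5 mm and 10.7 degrees, less where a joint would pass 70% of its speed; a pose out of reach is approached as far as the arm can. A call with a gripper value outside its range is refused whole. The fingers move at their own pace and stop on an object; "force" is the grip in N (left out, the last holds). Time passes only in rows, so rows that do not move let the fingers close. It gives the time, the measured TCP pose, the force, the opening and the grip force at its end, in the units of the state.
- ctrl.get_state(): the state, without advancing time (a new reading comes with each control period).
- imaging.get_image(name): name is "scene" or "side" or "wrist"; returns a dict with "img" (480x640x3 uint8, blue, green, red), "vertical_fov" (degrees; the focal length in pixels is half the picture's height over the tangent of half this angle, whatever the lens; pixels are square), "cx", "cy" (the principal point, pixels), "origin" and "orientation" of the camera in the world. Camera axes: x right, y down, z forward; pixel columns grow to the right and rows downward; lengths in m; the calibration is good to about 2 mm. A picture is of the moment at which its call begins. There is no depth.
- ticket.close_job(): hands the job in; it is judged then, once.
The state is a dict: "time": time; "joint_positions": joint angles; "qd": joint speeds; "joint_torque": joint torques, N m; "position": TCP position; "tool_rot": TCP orientation; "ft_force": force on the tool from outside, world axes, zero at the start; "torque": the same for the moment, N m; "grip_width": opening from 0.0 (shut) to 1.0 (fully open); "grip_force": force on a finger pad.
Only numpy, scipy, OpenCV 4.12 (cv2) and the standard library are available. Lean on these libraries where they do the work, as an engineer would, in place of code of your own. Each camera call takes 0.05 s, during which the arm holds its last target. There are 200 camera calls.

### The job

Slide the yellow guard plate up out of its channels on the green bearing block and lay it flat on the black rubber mat. Then pick up the red grease coupler, push it squarely onto the tilted brass nipple until it snaps fully home, and finish while still gripping the coupler and holding it pressed there against the spring. Leave the other things on the bench where they are.

Things in the scene. Friction and masses are not known exactly. Their poses are not given: they have to be found in the camera images.
- block: Green bearing block bolted to the bench, base 150 x 140 x 15 mm (from 65 mm behind to 85 mm ahead of the origin along x). Origin on the bench, z up. At x = -40 mm two dark upright steel channels (at y = +-50 mm, tops at z = 70 mm, 74 mm clear between them) hold the guard plate upright across x, between the nipple and the -x side. The bearing's round housing (radius 30 mm along y, top at z = 65 mm) lies at x = 35 mm.
- nipple_tip (a point): Tip of the brass button-head nipple, 17 mm across with a coned tip (10 mm across at the end, full width 5 mm below); at rest it is at (0, 0, 85) mm in the block's frame. This point's z axis is the nipple's axis, pointing outward: it leans 30 degrees from vertical towards the block's -x side. The nipple stands 28 mm out of its dark 26 mm boss and is sprung along its axis; this point moves with it.
- nipple (a joint): How far the sprung nipple is pushed in along its axis, in m: 0 at rest, stop at 0.0105. The push needed is 6 N at first, about 13 N at 2 mm, then it gives way (snaps) past 5 mm, about 5 N at 8 mm and 12 N at 10 mm. Snapped home means beyond 0.006 (best 0.008 to 0.010). It always springs back out if not held.
- plate_center (a point): Centre of the yellow guard plate: 4 mm thick (along its x), 90 mm wide (y), 120 mm high (z, up at the start), 0.10 to 0.17 kg. Its top 16 mm is a folded hem 9 mm thick, centre 52 mm above this point along z: grip it there. The lower 55 mm sits in the channels with 1.5 mm clearance: lift straight up by 60 mm or more to free it.
- mat: Black rubber mat fixed on the bench, 220 x 220 x 3 mm; origin at the centre of its underside, z up.
- coupler_center (a point): Centre (45 mm above the mouth) of the red grease coupler, a straight cylinder 90 mm long standing mouth down on the bench, 0.18 to 0.29 kg. Red body 30 mm across over the upper 72 mm; steel nose 34 mm across over the lowest 18 mm. z points from the mouth to the far end. The mouth is a round bore 23 mm across and 14 mm deep whose flat floor lands on the nipple's tip, so seated on the nipple this point is 31 mm from the tip along the nipple's axis.
- bar_clamp: Aluminium bar clamp lying on the bench, bar 340 mm long along y, jaws 30 mm high reaching 80 mm to +x; origin at the middle of the bar's underside. Leave alone.
- funnel: Black plastic funnel standing mouth down, 100 mm across, 110 mm high; origin at the centre of its underside. Leave alone.
- plane: Beech block plane body, 170 x 52 x 60 mm, long along x; origin at the centre of its underside. Leave alone.
- bowl: Small white ceramic bowl, 100 mm across, 45 mm high; origin at the centre of its underside. Leave alone.
Not all that is in view belongs to the job. Several things look just like the part that bears coupler_center: the one meant starts farthest to the robot's left.

How it is judged:
On the way, in this order (a step that is already met when the one before it is completed fails the run):
1. the guard plate is lifted up clear of its channels (z of plate_center in the frame of block above 0.128 m), for 0.1 s.
2. the guard plate lies flat on the mat, let go (x of plate_center in the frame of mat between -0.11 and 0.11 m and y of plate_center in the frame of mat between -0.11 and 0.11 m and height (world z) of plate_center below 0.02 m and angle between the x axis of plate_center and the z axis of mat, either way round below 0.15 rad and contact force between the fingers and plate below 0.2 N), for 0.3 s.
3. the gripped coupler sits squarely on the nipple, snapped home (value of joint nipple above 0.006 m and contact force between coupler and nipple above 2.5 N and contact force between the fingers and coupler above 3 N and angle between the z axis of coupler_center and the z axis of nipple_tip, either way round below 0.15 rad and distance between coupler_center and nipple_tip below 0.037 m and linear speed of coupler below 0.03 m/s), for 0.5 s.
At the end, for the whole second after the job is handed in: Gripped coupler (finger force over 3 N) still and square on the nipple (0.15 rad, centre within 37 mm of its tip), pressing over 2.5 N and pushing it in beyond 6 mm; plate let go, flat (0.15 rad) on the mat, its centre inside the mat's outline (110 mm each way) (all of step 2 and all of step 3); the arm keeps its last pose, push and grip.
It fails at once if the bar clamp is moved by more than 30 mm (distance of bar_clamp from where it was at the start of the episode above 0.03 m).
It fails at once if the funnel is moved by more than 30 mm (distance of funnel from where it was at the start of the episode above 0.03 m).
It fails at once if the plane is moved by more than 30 mm (distance of plane from where it was at the start of the episode above 0.03 m).
It fails at once if the bowl is moved by more than 30 mm (distance of bowl from where it was at the start of the episode above 0.03 m).
It also fails if it takes over 48 s, if anything falls off the work surface, if the arm or the gripper's body presses on something with over 40 N, if the wrist force passes 120 N, or if a joint passes its speed limit or range.

## Working session

There is one attempt and no reset: what is moved stays moved. The work goes in short steps, Python scripts to look and compute and a tool call to move; the robot and the scene stay as the last step left them, time stands still between calls to the robot, and variables do not carry over. Pictures are saved under pics/ and viewed, at most 10 in all, crops included, and the job is handed in when it is done.

Besides the shell and the picture viewer there is one more tool, called as name(argument=value, ...), one argument or row to a line, values as JSON. jog_arm: Moves the arm, as the interface text tells. Its arguments: {"type":"object","properties":{"rows":{"type":"string"},"force":{"type":"number"}},"required":["rows"]}

```bash
mkdir -p pics; cat > h.py <<'E'
import numpy as np, cv2
from scipy.spatial.transform import Rotation as R
from bench import ctrl, imaging, ticket
def cam(n):
    d=imaging.get_image(n); o=np.array(d["orientation"],float)
    d["R"]=(R.from_rotvec(o) if o.size==3 else R.from_matrix(o) if o.size==9 else R.from_quat(o)).as_matrix()
    d["f"]=240/np.tan(np.radians(d["vertical_fov"])/2); d["o"]=np.array(d["origin"]); return d
def ray(d,u,v):
    r=d["R"]@np.array([(u-d["cx"])/d["f"],(v-d["cy"])/d["f"],1]); return r/np.linalg.norm(r)
def onz(d,u,v,z):
    r=ray(d,u,v); return d["o"]+r*(z-d["o"][2])/r[2]
def proj(d,p):
    c=(np.atleast_2d(p)-d["o"])@d["R"]; return c[:,:2]/c[:,2:]*d["f"]+[d["cx"],d["cy"]]
def tri(*a):
    A=0;b=0
    for d,u,v in a:
        r=ray(d,u,v);P=np.eye(3)-np.outer(r,r);A=A+P;b=b+P@d["o"]
    return np.linalg.solve(A,b)
E
python3 - <<'E'
from h import *
for n in ["scene","side","wrist"]:
    d=cam(n); cv2.imwrite(f"pics/{n}0.png",d["img"]); print(n,d["vertical_fov"],d["cx"],d["cy"],d["o"],d["orientation"], d["R"][:,2], [k for k in d])
print(ctrl.get_state())
E
```

```text
scene 51.59379470667396 318.5743648620707 237.09507190860356 [ 1.85131548 -0.0028528   0.91025679] [-1.66463829 -1.58419674  0.87810005] [-0.83481802  0.01793315 -0.55023384] ['img', 'vertical_fov', 'cx', 'cy', 'origin', 'orientation', 'R', 'f', 'o']
side 54.547797273030056 317.08716321686205 239.8494982117247 [ 0.40922812 -0.83492215  1.02528197] [-2.38487896  0.31486159 -0.10571876] [ 0.16334304  0.65321403 -0.73934464] ['img', 'vertical_fov', 'cx', 'cy', 'origin', 'orientation', 'R', 'f', 'o']
wrist 64.53631172080873 326.8158537406266 235.80961998364052 [ 0.23835395 -0.60748043  0.38486828] [ 2.34209583 -1.77557172 -0.22176156] [-0.23469406 -0.06353319 -0.96999084] ['img', 'vertical_fov', 'cx', 'cy', 'origin', 'orientation', 'R', 'f', 'o']
{'time': 0.15, 'joint_positions': array([ 1.31309258,  0.32165925, -0.07010408,  1.45138158,  0.02262788,
        1.37078763, -0.05692494]), 'qd': array([ 5.48421291e-04, -2.40420355e-03, -7.79617767e-04, -1.84264604e-03,
        1.13426424e-03,  9.22515733e-04,  1.43250676e-05]), 'joint_torque': array([-7.37708638e-05, -4.91801190e+01, -4.04654453e-01, -3.12877178e+01,
       -6.38918253e-02,  4.05244413e-02,  1.08869715e-04]), 'position': array([ 0.17433626, -0.62570897,  0.18731534]), 'tool_rot': array([-3.11121645e+00, -4.25479097e-01,  4.72526668e-04]), 'ft_force': array([-0.61866367, -0.80390966, -0.2343291 ]), 'torque': array([0.00654127, 0.01511875, 0.01526731]), 'grip_force': 0.0, 'grip_width': 1.0013690074860622}
```

View pics/scene0.png

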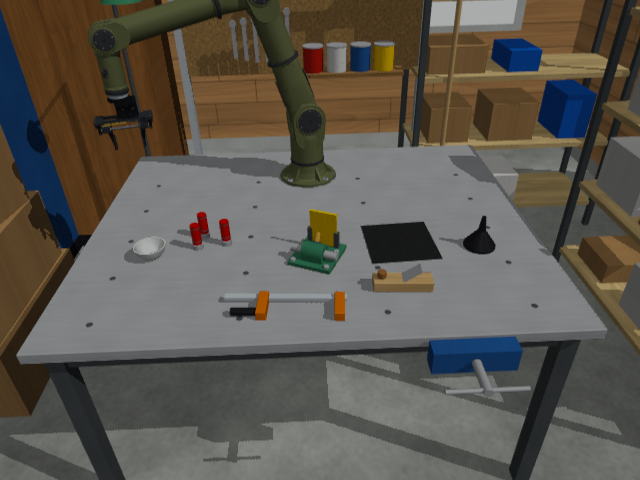

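View pics/side0.png

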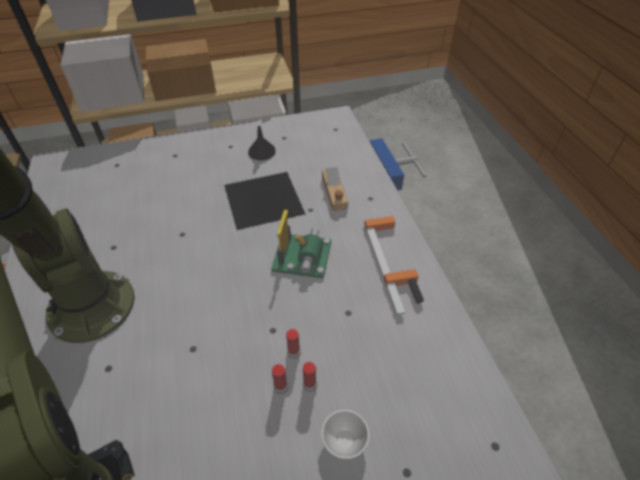

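The scene view shows the block at about (318,250), the mat at (400,241), and three couplers at (202,223), (196,235) and (225,232). Image right is +y, so the target is (225,232), which is (293,341) in the side view. I'll zoom in on the block and couplers.

```bash
python3 - <<'E'
from h import *
a=cv2.imread("pics/scene0.png");b=cv2.imread("pics/side0.png")
A=cv2.resize(a[200:275,280:355],None,fx=5.3,fy=5.3,interpolation=cv2.INTER_CUBIC)
B=cv2.resize(b[205:280,262:337],None,fx=5.3,fy=5.3,interpolation=cv2.INTER_CUBIC)
cv2.imwrite("pics/zoom0.png",np.hstack([A,B])[:,:800])
d={n:cam(n) for n in("scene","side")}
for n in d:
    im=d[n]["img"].astype(int);m=((im[...,2]>110)&(im[...,1]<50)&(im[...,0]<50)).astype(np.uint8)
    k,l,s,c=cv2.connectedComponentsWithStats(m)
    for i in range(1,k):
        if s[i,4]>40:print(n,"red",s[i],c[i].round(1))
    m=(im.max(2)<28).astype(np.uint8)
    k,l,s,c=cv2.connectedComponentsWithStats(m)
    for i in range(1,k):
        if 1000<s[i,4]<9000:
            cn=cv2.findContours((l==i).astype(np.uint8),0,2)[0][0]
            q=cv2.approxPolyDP(cn,8,True)[:,0]; print(n,"blk",s[i],q.tolist(),[onz(d[n],*p,.003)[:2].round(3).tolist() for p in q])
dd=d["scene"];p=tri((dd,225,224),(d["side"],293,335));print("coupler top guess",p)
E
```

```text
scene red [317  49   5  24 107] [318.9  60.5]
scene red [201 219   7  11  57] [204.3 224.1]
scene red [219 219   9   6  42] [223.5 221.4]
scene red [190 223   9   6  43] [194.1 225.3]
scene red [224 225   6  12  57] [226.5 231. ]
scene red [194 230   7  12  59] [197.2 235.2]
scene blk [ 362  222   80   41 2428] [[441, 257], [423, 222], [362, 226], [373, 262]] [[0.614, 0.401], [0.406, 0.39], [0.417, 0.178], [0.626, 0.189]]
scene blk [ 510  341   53  139 1280] [[562, 341], [547, 351], [513, 479]] [[0.987, 0.612], [1.017, 0.562], [1.332, 0.363]]
coupler top guess [ 0.48860233 -0.27189592  0.07692656]
```

View pics/zoom0.png

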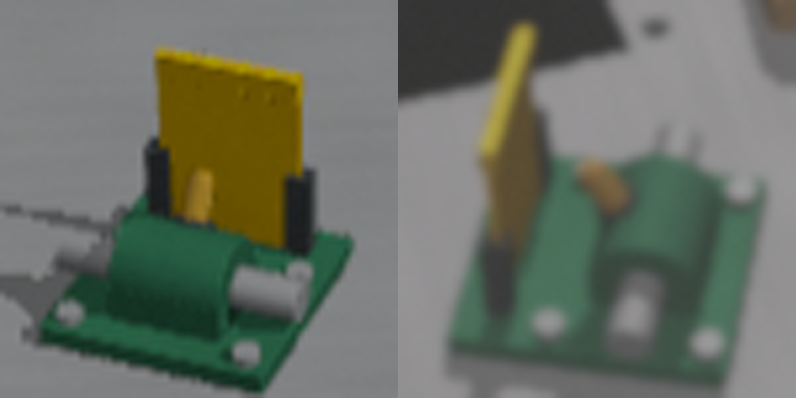

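The zoom shows the plate hem's top corners at zoom (157,48) and (302,75) in the scene half, and the hem strip from (492,152) to (526,26) in the side half. The nipple tip is at (205,172) and (590,165), and the base corners are clear. I'll fit the block pose to these.

```bash
python3 - <<'E'
from h import *
from scipy.optimize import least_squares
d={n:cam(n) for n in("scene","side")}
L=[("scene",42,333,(85,-70,15)),("scene",262,380,(85,70,15)),("scene",352,236,(-65,70,15)),
("scene",157,50,(-35.5,-45,135)),("scene",302,76,(-35.5,45,135)),("scene",204,172,(0,0,85)),
("side",450,340,(-65,-70,15)),("side",728,378,(85,-70,15)),("side",765,182,(85,70,15)),
("side",492,152,(-40,-45,135)),("side",526,26,(-40,45,135)),("side",588,165,(0,0,85))]
def px(n,u,v): return (280+u/5.3,200+v/5.3) if n=="scene" else (262+(u-397.5)/5.3,205+v/5.3)
def res(q):
    M=R.from_euler("z",q[2]).as_matrix()
    return np.concatenate([proj(d[n],M@np.array(p)/1000+[q[0],q[1],0])[0]-px(n,u,v) for n,u,v,p in L])
s=least_squares(res,[.55,.02,0],loss="soft_l1");print("block",s.x.round(4));print(res(s.x).reshape(-1,2).round(1).tolist())
# couplers: fit red silhouettes: side/scene masks
for n in d:
    im=cv2.cvtColor(d[n]["img"],cv2.COLOR_BGR2HSV);H,S,V=cv2.split(im)
    m=(((H<6)|(H>174))&(S>150)&(V>60)).astype(np.uint8); d[n]["m"]=m
    k,l,st,c=cv2.connectedComponentsWithStats(m)
    d[n]["c"]=[(st[i].tolist(),c[i]) for i in range(1,k) if 100<st[i,4]<600 and 180<c[i][1]<400]
    for x in d[n]["c"]:print(n,x)
a=[c for s_,c in d["scene"]["c"]]; b=[c for s_,c in d["side"]["c"]]
for p in a:
    for q in b:
        t=tri((d["scene"],*p),(d["side"],*q)); e=np.abs(proj(d["scene"],t)-p).max()
        if e<2: print("coupler red mid",t.round(4),round(e,2))
E
```

```text
block [ 0.5707  0.024  -0.4272]
[[-0.9, -1.8], [0.2, -0.9], [0.3, -0.4], [-0.9, 0.4], [-1.0, 0.7], [-0.3, -0.5], [-0.4, -0.7], [0.3, -1.1], [0.8, -1.2], [-0.7, -0.1], [0.2, 0.1], [0.3, -0.3]]
scene ([190, 212, 19, 33, 374], array([198.85561497, 228.14438503]))
scene ([219, 219, 12, 22, 181], array([224.49723757, 229.43093923]))
```

```bash
python3 - <<'E'
from h import *
d={n:cam(n) for n in("scene","side")}
for p in [(224.5,229.4),(203,223),(196,234.5)]: print("scene",onz(d["scene"],*p,.056).round(4))
for p in [(293,342),(279.5,377.5),(309.5,376)]: print("side",onz(d["side"],*p,.056).round(4))
for p in [(150,247)]: print("bowl",onz(d["scene"],*p,.03).round(3))
im=d["side"]["img"]; print(im[342,293],im[377,279])
H,S,V=cv2.split(cv2.cvtColor(im,cv2.COLOR_BGR2HSV));m=(((H<8)|(H>172))&(S>110)).astype(np.uint8)
k,l,st,c=cv2.connectedComponentsWithStats(m)
for i in range(1,k):
    if st[i,4]>80:print(st[i],c[i].round(1),onz(d["side"],*c[i],.056).round(4))
E
```

```text
scene [ 0.4881 -0.2766  0.056 ]
scene [ 0.4431 -0.3528  0.056 ]
scene [ 0.512  -0.3642  0.056 ]
side [ 0.486  -0.2773  0.056 ]
side [ 0.4374 -0.3562  0.056 ]
side [ 0.5026 -0.3701  0.056 ]
bowl [ 0.534 -0.51   0.03 ]
[57 57 92] [54 53 95]
[287 330  11  11 104] [292.  334.9] [ 0.4879 -0.258   0.056 ]
[303 362  12  13 121] [308.7 368.3] [ 0.5054 -0.3517  0.056 ]
[272 365  13  13 127] [278.2 370.7] [ 0.4378 -0.3394  0.056 ]
```

jog_arm(
  rows="0 0 -6 0 0 0 -1;0 0 -6 0 0 0 -1;4.5 -4 0 0 0 0.15 -1;4.5 -4 0 0 0 0.15 -1;4.5 -4 0 0 0 0.15 -1",
)

```text
time: 1.08
position: [0.2937, -0.4903, 0.3089]
tool_rot: [3.127, -0.289, 0.001]
ft_force: [1.4, -0.7, -0.7]
grip_width: 0.996
grip_force: 0.0
```

```bash
cat >> h.py <<'E'
from scipy.spatial.transform import Slerp
def rot(az,tilt=0):
    # tool y azimuth az when tool down; then turned by -tilt about tool x (z swings toward y)
    y=np.array([np.cos(az),np.sin(az),0]);z=np.array([0,0,-1.]);x=np.cross(y,z)
    return R.from_matrix(np.c_[x,y,z])*R.from_rotvec([-tilt,0,0])
def plan(p,r,n,g=-1,p0=None,r0=None):
    s=ctrl.get_state(); p0=np.array(s["position"]) if p0 is None else p0; r0=R.from_rotvec(s["tool_rot"]) if r0 is None else r0
    rel=(r0.inv()*r).as_rotvec(); q=p0.copy();c=r0; rows=[]
    for i in range(1,n+1):
        t=p0+(np.array(p)-p0)*i/n; dl=np.round(c.inv().apply(t-q)*100,2); dr=np.round(rel/n,3)
        rows.append(" ".join(f"{v:g}" for v in [*dl,*dr,g])); q=q+c.apply(dl/100); c=c*R.from_rotvec(dr)
    for i in range(0,n,5): print(";".join(rows[i:i+5]))
    print("end",q.round(4),c.as_rotvec().round(3)); return q,c
BY=-0.4272; B=np.array([.5707,.024,0]); BR=R.from_euler("z",BY)
def blk(x,y,z): return B+BR.apply([x,y,z])
MAT=np.array([.516,.29,.003])
E
python3 - <<'E'
from h import *
plan(blk(-.04,0,.24),rot(BY),10)
E
```

```text
1.39 -5.66 0.68 0 0 -0.133 -1;2.13 -5.43 0.69 0 0 -0.133 -1;2.83 -5.09 0.68 0 0 -0.133 -1;3.49 -4.68 0.68 0 0 -0.133 -1;4.07 -4.17 0.68 0 0 -0.133 -1
4.59 -3.59 0.69 0 0 -0.133 -1;5.02 -2.96 0.68 0 0 -0.133 -1;5.37 -2.26 0.68 0 0 -0.133 -1;5.63 -1.53 0.69 0 0 -0.133 -1;5.78 -0.77 0.68 0 0 -0.133 -1
end [0.5343 0.0406 0.24  ] [ 2.639  1.702 -0.   ]
```

jog_arm(
  rows="1.4 -5.7 0.7 0 0 -0.133 -1;2.1 -5.4 0.7 0 0 -0.133 -1;2.8 -5.1 0.7 0 0 -0.133 -1;3.5 -4.7 0.7 0 0 -0.133 -1;4.1 -4.2 0.7 0 0 -0.133 -1",
)

```text
time: 1.7
position: [0.4121, -0.2229, 0.2733]
tool_rot: [3.046, 0.763, 0.001]
ft_force: [0.7, 0.0, 0.7]
grip_width: 1.003
grip_force: 0.0
```

jog_arm(
  rows="4.6 -3.6 0.7 0 0 -0.133 -1;5 -3 0.7 0 0 -0.133 -1;5.4 -2.3 0.7 0 0 -0.133 -1;5.6 -1.5 0.7 0 0 -0.133 -1;5.8 -0.8 0.7 0 0 -0.133 -1",
)

```text
time: 2.33
position: [0.5303, 0.0437, 0.2384]
tool_rot: [2.631, 1.715, 0.001]
ft_force: [0.9, -0.5, 1.0]
grip_width: 0.998
grip_force: 0.0
```

```bash
python3 - <<'E'
from h import *
d=cam("wrist");im=d["img"].copy();cv2.imwrite("pics/w1.png",im)
print(ctrl.get_state()["position"],ctrl.get_state()["tool_rot"],d["o"])
for q in [(-.04,-.045,.135),(-.04,.045,.135),(0,0,.085),(-.065,-.07,.015),(-.065,.07,.015),(.085,.07,.015),(.085,-.07,.015)]: print(q,proj(d,blk(*q)).round(1))
E
```

```text
[0.53124718 0.0539457  0.23744224] [-2.61494412 -1.73268019 -0.00835908] [0.55714667 0.10496928 0.43604532]
(-0.04, -0.045, 0.135) [[331.7 279.5]]
(-0.04, 0.045, 0.135) [[333.6 171.2]]
(0, 0, 0.085) [[374.3 216. ]]
(-0.065, -0.07, 0.015) [[308.5 262.9]]
(-0.065, 0.07, 0.015) [[308.7 138.6]]
(0.085, 0.07, 0.015) [[448.3 140.5]]
(0.085, -0.07, 0.015) [[437.3 264.5]]
```

View pics/w1.png

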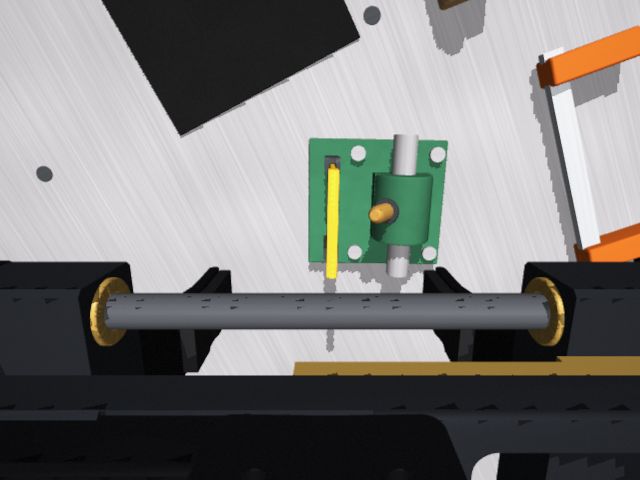

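The wrist view confirms the fit: hem ends at (332,278) and (333,165) against predicted (332,279) and (334,171), and nipple tip near (373,217).

```bash
python3 - <<'E'
from h import *
s=ctrl.get_state();print(s["position"],s["time"],s["qd"].round(3))
plan(blk(-.04,0,.150),rot(BY),3)
E
```

```text
[0.53124718 0.0539457  0.23744224] 2.375 [ 0.03  -0.066  0.027  0.053 -0.068  0.063  0.011]
-0.39 0.27 2.91 -0 -0.002 0.009 -1;-0.38 0.27 2.91 -0 -0.002 0.009 -1;-0.38 0.28 2.92 -0 -0.002 0.009 -1
end [0.5343 0.0406 0.15  ] [-2.641 -1.699 -0.   ]
```

jog_arm(
  rows="-0.4 0.3 2.9 0 0 0.009 -1;-0.4 0.3 2.9 0 0 0.009 -1;-0.4 0.3 2.9 0 0 0.009 -1;0 0 0 0 0 0 -1",
)

```text
time: 2.88
position: [0.531, 0.0268, 0.1492]
tool_rot: [-2.657, -1.672, 0.006]
ft_force: [0.3, -0.0, 0.6]
grip_width: 1.002
grip_force: 0.0
```

```bash
python3 - <<'E'
from h import *
d=cam("wrist");s=ctrl.get_state();print(s["position"],s["tool_rot"],abs(s["qd"]).max())
cv2.imwrite("pics/w2.png",d["img"])
H,S,V=cv2.split(cv2.cvtColor(d["img"],cv2.COLOR_BGR2HSV));m=((abs(H.astype(int)-28)<5)&(S>200)&(V>100)).astype(np.uint8)
k,l,st,c=cv2.connectedComponentsWithStats(m)
for i in range(1,k):
    if st[i,4]>150:
        print(st[i]); 
        for v in range(st[i,1],st[i,1]+st[i,3],25):
            u=np.where(l[v]==i)[0]; 
            if len(u):print(v,u.min(),u.max(),BR.inv().apply(onz(d,u.mean(),v,.135)-B).round(4))
plan(blk(-.04,0,.108),rot(BY),3)
E
```

```text
[0.53235404 0.02742073 0.15094991] [-2.65727872e+00 -1.67415751e+00  1.72352331e-03] 0.040727120155109355
0.42 -0.13 1.43 -0 0 -0.006 -1;0.43 -0.13 1.43 -0 0 -0.006 -1;0.42 -0.12 1.43 -0 0 -0.006 -1
end [0.5343 0.0405 0.108 ] [-2.642e+00 -1.698e+00  2.000e-03]
```

jog_arm(
  rows="1.2 -0.4 0 0 0 -0.018 -1;0 0 2.1 0 0 0 -1;0 0 2.1 0 0 0 -1;0 0 0 0 0 0 -1;0 0 0 0 0 0 -1",
)

```text
time: 3.55
position: [0.5355, 0.041, 0.1107]
tool_rot: [2.641, 1.7, 0.003]
ft_force: [-0.2, -0.2, -0.1]
grip_width: 0.995
grip_force: 0.0
```

```bash
python3 - <<'E'
from h import *
d=cam("wrist");s=ctrl.get_state();print(s["position"],s["tool_rot"],abs(s["qd"]).max())
cv2.imwrite("pics/w2.png",d["img"])
plan(blk(-.04,0,.108),rot(BY),1)
E
```

```text
[0.53560178 0.04078722 0.11071324] [2.64084501 1.69912478 0.00333344] 0.005036565158950631
-0.07 -0.11 0.27 0.002 -0.001 -0 -1
end [0.5343 0.0406 0.108 ] [2.642 1.7   0.   ]
```

View pics/w2.png

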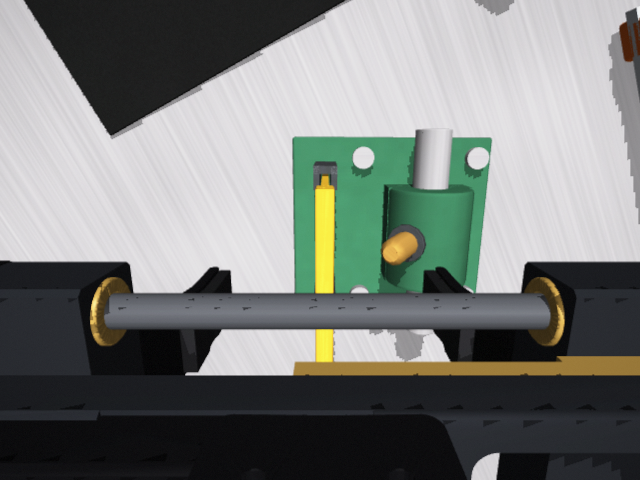

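The hem (u≈325) sits between the fingers (centre about 327) and is aligned. I'll close and lift.

jog_arm(
  rows="-0.1 -0.1 0.3 0 0 0 0.4;0 0 0 0 0 0 1;0 0 0 0 0 0 1;0 0 0 0 0 0 1;0 0 0 0 0 0 1",
  force=30,
)

```text
time: 4.22
position: [0.5331, 0.0397, 0.1061]
tool_rot: [2.643, 1.699, -0.0]
ft_force: [-0.5, 0.3, 1.4]
grip_width: 0.52
grip_force: 0.0
```

jog_arm(
  rows="0 0 0 0 0 0 1;0 0 0 0 0 0 1;0 0 -1 0 0 0 1;0 0 -2 0 0 0 1;0 0 -2 0 0 0 1",
)

```text
time: 4.85
position: [0.5333, 0.0398, 0.1573]
tool_rot: [2.642, 1.699, 0.001]
ft_force: [-0.2, 0.1, -0.5]
grip_width: 0.016
grip_force: 0.0
```

The fingers were slower than I allowed for, so I lifted before they had closed. I'll reopen halfway and repeat.

jog_arm(
  rows="0 0 0 0 0 0 0;0 0 0 0 0 0 0;0 0 0 0 0 0 0;0 0 0 0 0 0 0;0 0 0 0 0 0 0",
)

```text
time: 5.48
position: [0.5329, 0.0397, 0.1558]
tool_rot: [-2.642, -1.699, 0.001]
ft_force: [0.1, -0.4, 0.7]
grip_width: 0.466
grip_force: 0.0
```

```bash
python3 - <<'E'
from h import *
d=cam("wrist");s=ctrl.get_state();print(s["position"],s["tool_rot"],s["grip_width"])
im=d["img"].astype(int); cv2.imwrite("pics/w3.png",d["img"])
m=(im[...,2]>150)&(im[...,1]>120)&(im[...,0]<60)
for v in range(150,290,20):
    u=np.where(m[v])[0]; 
    if len(u):print(v,u.min(),u.max(),BR.inv().apply(onz(d,np.median(u),v,.135)-B).round(4))
plan(blk(-.04,0,.107),rot(BY),2)
E
```

```text
[0.53298125 0.03971309 0.1558627 ] [-2.64222528e+00 -1.69895301e+00  6.22818632e-04] 0.4757412514788158
170 326 330 [-0.0402  0.0493  0.135 ]
210 335 335 [-0.0361  0.0263  0.135 ]
230 335 335 [-0.036   0.0143  0.135 ]
0.07 0.04 2.44 -0 0 -0 -1;0.06 0.05 2.45 -0 0 -0 -1
end [0.5343 0.0405 0.107 ] [-2.642e+00 -1.699e+00  1.000e-03]
```

jog_arm(
  rows="0.1 0.1 2.5 0 0 0 0;0 0 2.4 0 0 0 0;0 0 0 0 0 0 1;0 0 0 0 0 0 1;0 0 0 0 0 0 1",
)

```text
time: 6.15
position: [0.5353, 0.0403, 0.1083]
tool_rot: [2.642, 1.698, 0.002]
ft_force: [-0.3, -0.1, 0.9]
grip_width: 0.245
grip_force: 0.0
```

jog_arm(
  rows="0 0 0 0 0 0 1;0 0 0 0 0 0 1;0 0 0 0 0 0 1;0 0 0 0 0 0 1",
)

```text
time: 6.65
position: [0.5344, 0.0401, 0.1071]
tool_rot: [2.643, 1.699, -0.0]
ft_force: [-0.5, 0.2, 0.2]
grip_width: 0.008
grip_force: 0.0
```

```bash
python3 - <<'E'
from h import *
a=cam("wrist")["img"];b=cam("side")["img"];c=cam("scene")["img"]
w=cv2.resize(a,(500,375)); s=cv2.resize(b[170:290,230:360],(300,277),interpolation=2); t=cv2.resize(c[170:270,265:365],(300,300),interpolation=2)
o=np.zeros((600,800,3),np.uint8);o[:375,:500]=w;o[:277,500:]=s;o[290:590,500:]=t
cv2.imwrite("pics/m4.png",o);print(ctrl.get_state()["grip_width"],ctrl.get_state()["grip_force"])
E
```

```text
0.004562547042210418 0.0
```

View pics/m4.png

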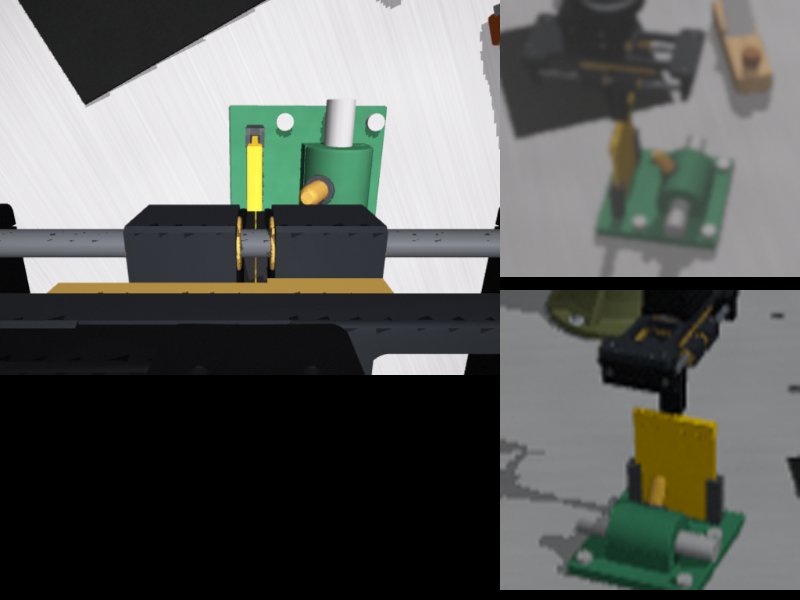

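```bash
python3 - <<'E'
from h import *
s=ctrl.get_state();p=np.array(s["position"]);print(p)
for n in("scene","side"):
    d=cam(n);print(n,"tcp",proj(d,p),"hem top mid",proj(d,blk(-.04,0,.135)),"tcp+z3cm",proj(d,p+[0,0,.03]))
    x0,y0,k=(265,170,3) if n=="scene" else (230,170,2.308)
    print(proj(d,np.array([p,blk(-.0355,-.045,.135),blk(-.0355,.045,.135)]))*1-[x0,y0])
    cv2.imwrite(f"pics/{n}5.png",d["img"])
a=cv2.imread("pics/scene5.png")[180:240,290:350];b=cv2.imread("pics/side5.png")[195:255,255:315]
cv2.imwrite("pics/m5.png",cv2.resize(np.hstack([a,b]),(800,400),interpolation=0))
E
```

```text
[0.53440138 0.04017934 0.10709594]
scene tcp [[322.82834662 219.48358047]] hem top mid [[322.78508652 211.70906579]] tcp+z3cm [[322.64585593 211.14303592]]
[[57.82834662 49.48358047]
 [43.77148692 39.86775366]
 [70.96675162 45.00021238]]
side tcp [[283.60901704 228.7543525 ]] hem top mid [[282.86505047 221.483817  ]] tcp+z3cm [[282.88264923 221.02830404]]
[[53.60901704 58.7543525 ]
 [50.81480439 63.7628214 ]
 [58.01714508 40.14294597]]
```

View pics/m5.png

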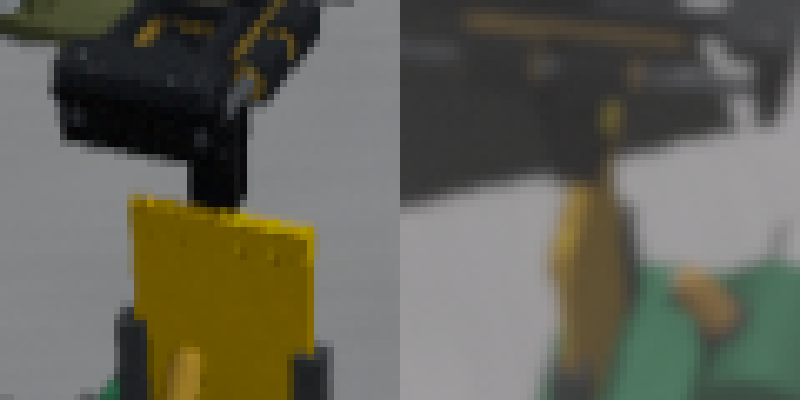

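```bash
python3 - <<'E'
from h import *
d=cam("scene");p=np.array([.1743,-.6257,.1873]);y=np.array([.268,-.963,0])
for k in(-.05,0,.05): print(proj(d,[p+y*k,p+y*k+[0,0,.03],p+y*k+[0,0,.06]]).round(1).tolist())
a=cv2.imread("pics/scene0.png")[100:170,85:165]
cv2.imwrite("pics/m6.png",cv2.resize(a,(800,600),interpolation=0))
print(ctrl.get_state()["time"])
E
```

```text
[[147.5, 153.7], [145.8, 145.9], [143.9, 138.0]]
[[133.2, 155.7], [131.2, 147.9], [129.3, 140.0]]
[[118.6, 157.7], [116.5, 149.9], [114.4, 141.9]]
6.95
```

View pics/m6.png

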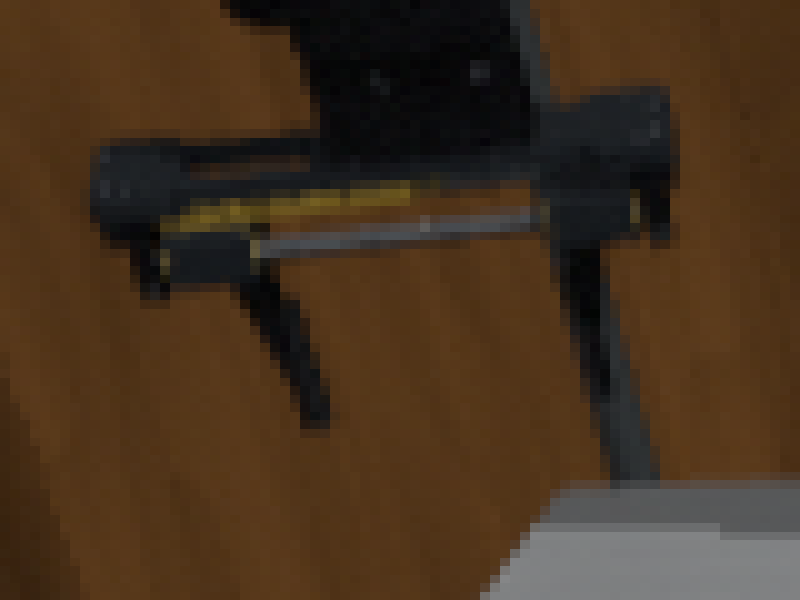

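Measured finger ends in the images lie about 30 mm short of the reported TCP along z (start view: tip at (116.7,149.6), where TCP+30 mm projects to (116.5,149.9)). The fingers were therefore closing just above the hem. I'll open, go 29 mm deeper, and close.

jog_arm(
  rows="0 0 0 0 0 0 -0.3;0 0 0 0 0 0 -0.3;0 0 0 0 0 0 -0.3;0 0 0 0 0 0 -0.3;0 0 1 0 0 0 -0.3",
)

```text
time: 7.58
position: [0.5352, 0.0402, 0.0974]
tool_rot: [2.642, 1.698, 0.002]
ft_force: [-0.2, -0.1, -0.3]
grip_width: 0.492
grip_force: 0.0
```

jog_arm(
  rows="0 0 1 0 0 0 -0.3;0 0 0.9 0 0 0 -0.3;0 0 0 0 0 0 1;0 0 0 0 0 0 1;0 0 0 0 0 0 1",
)

```text
time: 8.2
position: [0.5348, 0.0402, 0.0785]
tool_rot: [2.642, 1.699, 0.001]
ft_force: [-0.3, -0.4, -0.1]
grip_width: 0.394
grip_force: 0.0
```

jog_arm(
  rows="0 0 0 0 0 0 1;0 0 0 0 0 0 1;0 0 0 0 0 0 1",
)

```text
time: 8.57
position: [0.5344, 0.0402, 0.0782]
tool_rot: [-2.643, -1.699, 0.0]
ft_force: [-0.7, 0.7, 0.9]
grip_width: 0.104
grip_force: 30.0
```

Gripped: the opening of 0.104 matches the 9 mm hem. Next I lift and plan the move to the mat.

jog_arm(
  rows="0 0 -1.5 0 0 0 1;0 0 -2.5 0 0 0 1;0 0 -2.5 0 0 0 1;0 0 -2.5 0 0 0 1;0 0 -1 0 0 0 1",
)

```text
time: 9.2
position: [0.5355, 0.0404, 0.1804]
tool_rot: [2.641, 1.698, 0.004]
ft_force: [0.7, -0.5, -1.4]
grip_width: 0.101
grip_force: 30.0
```

```bash
python3 - <<'E'
from h import *
s=ctrl.get_state();print(s["position"],s["ft_force"],s["grip_width"],s["joint_positions"].round(2))
e=np.array([np.cos(.5),np.sin(.5),0]);r=rot(.5,.9);z=r.as_matrix()[:,2]
Pb=MAT+.075*e; Pb[2]=.007
t=Pb-.063*z; print("final",t)
p0=np.array([.5344,.0402,.1782])
q,c=plan(t+[0,0,.10],r,10,1,p0=p0)
plan(t+[0,0,.03],r,2,1,p0=q,r0=c)
E
```

```text
[0.53547765 0.04038401 0.18038322] [ 0.70021571 -0.53032019 -1.42747204] 0.101006327138772 [ 0.54  0.13 -0.72  1.73  0.09  1.31 -0.62]
final [0.53851035 0.30229746 0.04616143]
2.4 -1.05 0.32 -0.083 0.042 -0.086 1;2.47 -0.87 0.34 -0.083 0.042 -0.086 1;2.52 -0.68 0.38 -0.083 0.042 -0.086 1;2.56 -0.5 0.44 -0.083 0.042 -0.086 1;2.57 -0.32 0.52 -0.083 0.042 -0.086 1
2.57 -0.15 0.6 -0.083 0.042 -0.086 1;2.54 0.03 0.71 -0.083 0.042 -0.086 1;2.51 0.17 0.81 -0.083 0.042 -0.086 1;2.44 0.32 0.95 -0.083 0.042 -0.086 1;2.37 0.44 1.08 -0.083 0.042 -0.086 1
end [0.5386 0.3023 0.1462] [1.271 2.138 1.037]
-0.01 -2.75 2.17 0.001 -0.001 -0.001 1;-0 -2.74 2.17 0.001 -0.001 -0.001 1
end [0.5385 0.3023 0.0762] [1.27  2.139 1.033]
```

jog_arm(
  rows="2.4 -1.1 0.3 -0.083 0.042 -0.086 1;2.5 -0.9 0.3 -0.083 0.042 -0.086 1;2.5 -0.7 0.4 -0.083 0.042 -0.086 1;2.6 -0.5 0.4 -0.083 0.042 -0.086 1;2.6 -0.3 0.5 -0.083 0.042 -0.086 1",
)

```text
time: 9.82
position: [0.5351, 0.1732, 0.163]
tool_rot: [2.001, 2.028, 0.58]
ft_force: [-0.3, 0.6, -1.6]
grip_width: 0.103
grip_force: 30.0
```

jog_arm(
  rows="2.6 -0.2 0.6 -0.083 0.042 -0.086 1;2.5 0 0.7 -0.083 0.042 -0.086 1;2.5 0.2 0.8 -0.083 0.042 -0.086 1;2.4 0.3 1 -0.083 0.042 -0.086 1;2.4 0.4 1.1 -0.083 0.042 -0.086 1",
)

```text
time: 10.45
position: [0.5293, 0.2927, 0.1452]
tool_rot: [1.377, 2.165, 0.989]
ft_force: [-0.1, 1.4, -1.5]
grip_width: 0.098
grip_force: 30.0
```

jog_arm(
  rows="0 0 0 0 0 0 1;0 0 0 0 0 0 1",
)

```text
time: 10.7
position: [0.5331, 0.2908, 0.1487]
tool_rot: [1.382, 2.155, 0.991]
ft_force: [-0.6, -0.5, -1.3]
grip_width: 0.099
grip_force: 30.0
```

```bash
python3 - <<'E'
from h import *
s=ctrl.get_state();print(s["position"],s["tool_rot"],s["ft_force"],s["grip_width"],s["joint_positions"].round(2))
e=np.array([np.cos(.5),np.sin(.5),0]);r=rot(.5,.9);z=r.as_matrix()[:,2]
Pb=MAT+.075*e; Pb[2]=.007
t=Pb-.063*z; print("final",t)
plan(t+[0,0,.012],r,4,1)
E
```

```text
[0.53305185 0.29075865 0.14870237] [1.38235869 2.15548542 0.99084833] [-0.63390101 -0.4665001  -1.27075363] 0.09941625819981299 [ 0.01 -0.28 -0.54  2.4  -0.52  0.17  0.34]
final [0.53851035 0.30229746 0.04616143]
0.09 -1.51 1.71 -0.017 0.002 -0.017 1;0.12 -1.54 1.69 -0.017 0.002 -0.017 1;0.14 -1.57 1.66 -0.017 0.002 -0.017 1;0.17 -1.59 1.63 -0.017 0.002 -0.017 1
end [0.5385 0.3023 0.0581] [1.267 2.139 1.036]
```

```bash
python3 - <<'E'
from h import *
e=np.array([np.cos(.5),np.sin(.5),0]);r=rot(.5,.8);z=r.as_matrix()[:,2]
Pb=MAT+.095*e; Pb[2]=.007
t=Pb-.063*z; print("final",t)
q,c=plan(t+[0,0,.06],r,2,1);plan(t+[0,0,.01],r,2,1,p0=q,r0=c)
E
```

```text
final [0.55970937 0.31387854 0.05089252]
0.37 -0.27 2.55 0.017 0.002 -0.034 1;0.38 -0.21 2.55 0.017 0.002 -0.034 1
end [0.5597 0.3139 0.1108] [1.314 2.217 0.937]
-0 -1.79 1.74 -0 -0 0 1;-0 -1.79 1.74 -0 -0 0 1
end [0.5597 0.3139 0.0609] [1.314 2.217 0.937]
```

jog_arm(
  rows="0.4 -0.3 2.6 0.017 0.002 -0.034 1;0.4 -0.2 2.5 0.017 0.002 -0.034 1;0 -1.8 1.7 0 0 0 1;0 -1.8 1.7 0 0 0 1;0 0 0 0 0 0 1",
)

```text
time: 11.32
position: [0.5531, 0.3122, 0.0984]
tool_rot: [1.319, 2.222, 0.937]
ft_force: [-0.2, -1.6, -2.1]
grip_width: 0.1
grip_force: 30.0
```

```bash
python3 - <<'E'
from h import *
s=ctrl.get_state();r=R.from_rotvec(s["tool_rot"]);z=r.as_matrix()[:,2];p=np.array(s["position"])
print(p,s["ft_force"],s["joint_positions"].round(2),"bottom edge",p+.063*z,"tilt",np.arccos(-z[2]))
print(r.inv().apply([0,0,-.01])*100)
E
```

```text
[0.55309915 0.31221556 0.09836463] [-0.21824663 -1.5964486  -2.07138963] [ 0.64 -0.14 -1.16  2.34 -0.93  0.1   0.82] bottom edge [0.59241339 0.33405425 0.05424591] tilt 0.7949826019458831
[-0.00557106 -0.71382968  0.70029719]
```

```bash
python3 - <<'E'
from h import *
e=np.array([np.cos(.5),np.sin(.5),0]);r=rot(.5,.6);z=r.as_matrix()[:,2]
Pb=MAT+.085*e; Pb[2]=.006
t=Pb-.063*z; print("final",t)
plan(t,r,4,1)
E
```

```text
final [0.55937673 0.31369682 0.05799614]
-0.05 -0.61 0.82 0.049 -0.001 -0.001 1;-0.05 -0.57 0.84 0.049 -0.001 -0.001 1;-0.04 -0.53 0.88 0.049 -0.001 -0.001 1;-0.05 -0.49 0.9 0.049 -0.001 -0.001 1
end [0.5594 0.3137 0.0579] [1.398 2.362 0.729]
```

jog_arm(
  rows="0 -0.6 0.8 0.049 0 0 1;0 -0.6 0.8 0.049 0 0 1;0 -0.5 0.9 0.049 0 0 1;0 -0.5 0.9 0.049 0 0 1;0 0 0 0 0 0 1",
)

```text
time: 11.95
position: [0.5449, 0.321, 0.0744]
tool_rot: [1.363, 2.338, 0.83]
ft_force: [-1.2, -0.3, -0.5]
grip_width: 0.099
grip_force: 30.0
```

```bash
python3 - <<'E'
from h import *
s=ctrl.get_state();r=R.from_rotvec(s["tool_rot"]);z=r.as_matrix()[:,2];p=np.array(s["position"])
print(p,s["ft_force"],s["joint_positions"].round(2),"bottom edge",p+.063*z,"tilt",np.arccos(-z[2]))
print(r.inv().apply([0,0,-.01])*100)
E
```

```text
[0.54494308 0.32103646 0.07438169] [-1.20180561 -0.27078668 -0.51781061] [ 0.75  0.01 -1.32  2.26  0.08  0.21 -0.12] bottom edge [0.57823121 0.34151779 0.02497101] tilt 0.6692349587925769
[-0.02273887 -0.61996929  0.78429652]
```

jog_arm(
  rows="0 -0.6 0.7 0.035 0 0 1;0 -0.6 0.8 0.035 0 0 1;0 0 0 0 0 0 1;0 0 0 0 0 0 1",
)

```text
time: 12.45
position: [0.5439, 0.3217, 0.0554]
tool_rot: [1.391, 2.387, 0.756]
ft_force: [0.6, 0.6, 1.1]
grip_width: 0.102
grip_force: 30.0
```

```bash
python3 - <<'E'
from h import *
s=ctrl.get_state();r=R.from_rotvec(s["tool_rot"]);z=r.as_matrix()[:,2];p=np.array(s["position"])
print(p,s["ft_force"],s["joint_positions"].round(2),"bottom edge",p+.063*z,"tilt",np.arccos(-z[2]))
print(r.inv().apply([0,0,-.01])*100)
E
```

```text
[0.54392015 0.32167321 0.05542685] [0.55485241 0.56488875 1.07548966] [ 0.59  0.13 -1.2   2.21  0.43  0.3  -0.42] bottom edge [0.57414549 0.34047106 0.00344541] tilt 0.60041340365251
[-0.02307205 -0.56451233  0.82510212]
```

The plate's bottom edge is on the mat. I'll open fully so the plate lies back on the lower finger, then retract along the tool axis.

jog_arm(
  rows="0 0 0 0 0 0 -1;0 0 0 0 0 0 -1;0 0 0 0 0 0 -1;0 0 0 0 0 0 -1;0 0 0 0 0 0 -1",
)

```text
time: 13.08
position: [0.5433, 0.3208, 0.0544]
tool_rot: [1.393, 2.388, 0.753]
ft_force: [-0.6, -0.4, -0.1]
grip_width: 0.582
grip_force: 0.2
```

jog_arm(
  rows="0 0 0 0 0 0 -1;0 0 0 0 0 0 -1;0 0 0 0 0 0 -1;0 0 -1.5 0 0 0 -1;0 0 -2.5 0 0 0 -1",
)

```text
time: 13.7
position: [0.5282, 0.3071, 0.0709]
tool_rot: [1.402, 2.393, 0.726]
ft_force: [-0.5, -0.4, -0.4]
grip_width: 0.991
grip_force: 0.0
```

jog_arm(
  rows="0 0 -3 0 0 0 -1;0 2 -3 0.1 0 0 -1;0 2 -3 0.15 0 0 -1;0 2 -2 0.15 0 0 -1;0 0 0 0.15 0 0 -1",
)

```text
time: 14.32
position: [0.5166, 0.3135, 0.1575]
tool_rot: [1.542, 2.711, 0.16]
ft_force: [-1.0, -0.5, 3.0]
grip_width: 1.002
grip_force: 0.0
```

```bash
python3 - <<'E'
from h import *
s=ctrl.get_state();print(s["position"],s["tool_rot"],s["joint_positions"].round(2),s["time"])
a=cam("scene")["img"][195:285,340:460];b=cam("side")["img"][150:250,190:320]
cv2.imwrite("pics/m7.png",np.hstack([cv2.resize(a,(400,300),interpolation=2),cv2.resize(b,(400,300),interpolation=2)]))
E
```

```text
[0.5166008  0.31350591 0.15750123] [1.54185617 2.71069466 0.16006117] [ 0.43  0.39 -1.22  1.68  0.38  1.23 -0.32] 14.325
```

View pics/m7.png

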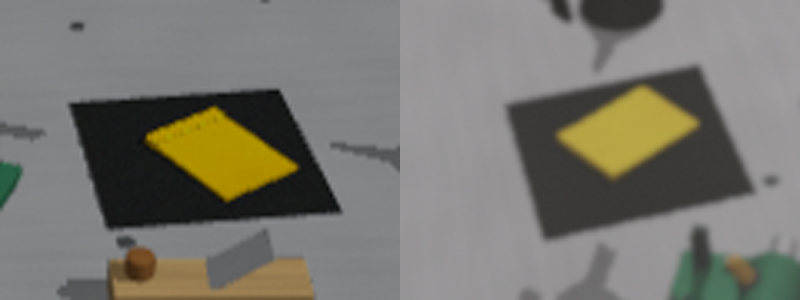

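The plate lies flat and released, well inside the mat in both views. On the way to the coupler I'll test that the tilted pose above the nipple is reachable.

```bash
cat >> h.py <<'E'
TIP=blk(0,0,.085); N=BR.apply([-.5,0,np.sqrt(.75)]); RN=rot(BY,np.pi/6)
E
python3 - <<'E'
from h import *
print(RN.as_matrix()[:,2],N,TIP)
q,c=plan(TIP+.10*N,RN,8)
plan(TIP+.01*N,RN,2,p0=q,r0=c)
E
```

```text
[ 0.45506471 -0.20716203 -0.8660254 ] [-0.45506471  0.20716203  0.8660254 ] [0.5707 0.024  0.085 ]
-2.99 -1.62 -0.53 -0.052 -0.042 0.115 -1;-3.18 -1.23 -0.47 -0.052 -0.042 0.115 -1;-3.32 -0.84 -0.38 -0.052 -0.042 0.115 -1;-3.4 -0.43 -0.28 -0.052 -0.042 0.115 -1;-3.44 -0.03 -0.15 -0.052 -0.042 0.115 -1
-3.42 0.37 0 -0.052 -0.042 0.115 -1;-3.36 0.76 0.18 -0.052 -0.042 0.115 -1;-3.23 1.12 0.37 -0.052 -0.042 0.115 -1
end [0.5252 0.0447 0.1716] [2.249 1.452 0.388]
-0.01 0.01 4.5 -0.001 -0.001 0.001 -1;-0 0 4.5 -0.001 -0.001 0.001 -1
end [0.5662 0.0261 0.0936] [2.249 1.448 0.387]
```

jog_arm(
  rows="-3 -1.6 -0.5 -0.052 -0.042 0.115 -1;-3.2 -1.2 -0.5 -0.052 -0.042 0.115 -1;-3.3 -0.8 -0.4 -0.052 -0.042 0.115 -1;-3.4 -0.4 -0.3 -0.052 -0.042 0.115 -1;-3.4 0 -0.1 -0.052 -0.042 0.115 -1",
)

```text
time: 15.05
position: [0.5217, 0.141, 0.1678]
tool_rot: [2.062, 1.934, 0.321]
ft_force: [-4.1, 29.6, 2.4]
grip_width: 0.999
grip_force: 0.0
```

jog_arm(
  rows="-3.4 0.4 0 -0.052 -0.042 0.115 -1;-3.4 0.8 0.2 -0.052 -0.042 0.115 -1;-3.2 1.1 0.4 -0.052 -0.042 0.115 -1;0 0 4.5 0 0 0 -1;0 0 4.5 0 0 0 -1",
)

```text
time: 15.68
position: [0.5681, 0.0206, 0.0991]
tool_rot: [2.239, 1.438, 0.396]
ft_force: [1.3, -0.7, -0.5]
grip_width: 1.003
grip_force: 0.0
```

jog_arm(
  rows="0 0 0 0 0 0 -1;0 0 0 0 0 0 -1",
)

```text
time: 15.92
position: [0.5677, 0.0207, 0.0999]
tool_rot: [2.241, 1.438, 0.393]
ft_force: [0.8, 0.5, 0.1]
grip_width: 1.0
grip_force: 0.0
```

```bash
python3 - <<'E'
from h import *
s=ctrl.get_state();print(s["position"],(R.from_rotvec(s["tool_rot"]).inv()*RN).as_rotvec(),s["joint_positions"].round(2),TIP+.01*N)
d=cam("wrist");cv2.imwrite("pics/w8.png",d["img"]);print(proj(d,[TIP,TIP-.028*N]))
C=np.array([.487,-.277,0])
p,c=plan(TIP+.12*N,RN,2)
az=-.5
q,c=plan(C+[0,0,.14],rot(az),6,p0=p,r0=c)
plan(C+[0,0,.018],rot(az),3,p0=q,r0=c)
E
```

```text
[0.56765835 0.02068191 0.09989589] [ 0.01189966  0.00245915 -0.00201271] [ 0.47 -0.09 -0.77  2.19  0.48  0.67 -1.07] [0.56614935 0.02607162 0.09366025]
[[314.707047   252.36916925]
 [315.55447622 240.02393225]]
0.18 -0.28 -5.3 0.007 0.001 -0.001 -1;0.19 -0.31 -5.29 0.007 0.001 -0.001 -1
end [0.5161 0.0489 0.1889] [2.25  1.448 0.387]
-5.14 1.16 1.61 0.087 -0.003 0.012 -1;-5.13 1.36 1.51 0.087 -0.003 0.012 -1;-5.1 1.54 1.41 0.087 -0.003 0.012 -1;-5.08 1.72 1.28 0.087 -0.003 0.012 -1;-5.06 1.89 1.13 0.087 -0.003 0.012 -1
-5.02 2.04 0.98 0.087 -0.003 0.012 -1
end [ 0.487 -0.277  0.14 ] [-2.702e+00 -1.602e+00 -2.000e-03]
-0.01 -0 4.07 0 -0 -0 -1;-0 -0 4.06 0 -0 -0 -1;-0.01 -0 4.07 0 -0 -0 -1
end [ 0.487  -0.2771  0.018 ] [-2.702e+00 -1.602e+00 -2.000e-03]
```

jog_arm(
  rows="0 -0.3 -3.5 0 0 0 -1;0 -0.3 -5 0 0 0 -1;-2.2 0.5 -1.6 0.037 -0.001 0.005 -0.4;-5.1 1.2 1.6 0.087 -0.003 0.012 -0.4;-5.1 1.4 1.5 0.087 -0.003 0.012 -0.4",
)

```text
time: 16.6
position: [0.5065, -0.0784, 0.1694]
tool_rot: [2.412, 1.51, 0.269]
ft_force: [0.8, 0.1, -0.2]
grip_width: 0.755
grip_force: 0.0
```

jog_arm(
  rows="-5.1 1.5 1.4 0.087 -0.003 0.012 -0.4;-5.1 1.7 1.3 0.087 -0.003 0.012 -0.4;-5.1 1.9 1.1 0.087 -0.003 0.012 -0.4;-2.8 1.5 1 0.05 -0.002 0.007 -0.4;0 0 0 0 0 0 -0.4",
)

```text
time: 17.23
position: [0.4892, -0.2784, 0.133]
tool_rot: [2.687, 1.583, 0.024]
ft_force: [-0.5, 0.1, 0.8]
grip_width: 0.701
grip_force: 0.0
```

jog_arm(
  rows="0 0 0 0 0 0 -0.4",
)

```text
time: 17.35
position: [0.4899, -0.274, 0.1334]
tool_rot: [2.683, 1.591, 0.026]
ft_force: [0.6, 0.8, -0.6]
grip_width: 0.699
grip_force: 0.0
```

```bash
python3 - <<'E'
from h import *
s=ctrl.get_state();print(s["position"],s["tool_rot"],s["grip_width"],s["joint_positions"].round(2),s["time"])
d=cam("wrist");im=d["img"];cv2.imwrite("pics/w9.png",im);b=im.astype(int)
m=((b[...,2]>90)&(b[...,1]<60)&(b[...,0]<60)).astype(np.uint8)
k,l,st,c=cv2.connectedComponentsWithStats(m)
for i in range(1,k):
    if st[i,4]>200:print(st[i],c[i].round(1),onz(d,*c[i],.09).round(4))
print("pred top",proj(d,[[.487,-.277,.09],[.4405,-.354,.09],[.507,-.367,.09]]))
E
```

```text
[ 0.48988918 -0.27401823  0.13344312] [2.68318557 1.59126893 0.02603224] 0.6991033956782501 [ 0.37  0.14  0.11  1.78 -0.02  1.19 -0.02] 17.35
[ 302  209   44   59 1984] [323.1 239.6] [ 0.4908 -0.2698  0.09  ]
[298 329  38  26 675] [316.4 338.8] [ 0.4522 -0.3305  0.09  ]
[385 329  29  33 659] [397.7 345.3] [ 0.4998 -0.3631  0.09  ]
[298 348  38  14 370] [316.4 355.2] [ 0.446  -0.3417  0.09  ]
pred top [[323.32643564 251.48846825]
 [318.03364228 371.9944068 ]
 [409.10315574 345.07713178]]
```

View pics/w9.png

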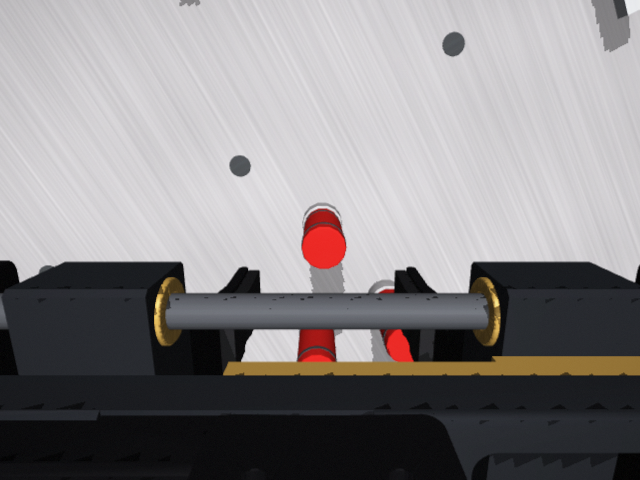

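The target's top disc is centred at about (324,247), roughly 3 mm from the estimate, and its neighbours are clear of the fingers. I'll correct and descend.

```bash
python3 - <<'E'
from h import *
d=cam("wrist");C=onz(d,324,247,.09);print(C);C[2]=0
q,c=plan(C+[0,0,.11],rot(-.5),1,g=-.4);plan(C+[0,0,.018],rot(-.5),3,g=-.4,p0=q,r0=c)
E
```

```text
[ 0.48886052 -0.27403141  0.09      ]
-0.11 -0.11 2.33 0.027 -0.003 0.001 -0.4
end [ 0.4889 -0.2741  0.11  ] [ 2.702  1.603 -0.   ]
0 -0 3.07 0 0 0 -0.4;0 -0 3.06 0 0 0 -0.4;0 -0 3.07 0 0 0 -0.4
end [ 0.4889 -0.2741  0.018 ] [ 2.702  1.603 -0.   ]
```

jog_arm(
  rows="-0.1 -0.1 2.3 0.027 -0.003 0 -0.4;0 0 3 0 0 0 -0.4;0 0 3.1 0 0 0 -0.4;0 0 3.1 0 0 0 -0.4;0 0 0 0 0 0 1",
  force=60,
)

```text
time: 18.08
position: [0.4864, -0.2734, 0.0154]
tool_rot: [-2.697, -1.601, 0.007]
ft_force: [-0.0, -0.2, 0.8]
grip_width: 0.648
grip_force: 0.0
```

jog_arm(
  rows="0 0 0 0 0 0 1;0 0 0 0 0 0 1;0 0 0 0 0 0 1;0 0 0 0 0 0 1;0 0 0 0 0 0 1",
)

```text
time: 18.7
position: [0.4885, -0.276, 0.018]
tool_rot: [-2.703, -1.6, 0.003]
ft_force: [-2.0, 1.4, 6.1]
grip_width: 0.33
grip_force: 60.1
```

Gripped (0.33 ≈ 29–30 mm at 60 N). I'll lift and move to the standoff on the nipple axis.

```bash
python3 - <<'E'
from h import *
s=ctrl.get_state();p=np.array(s["position"]);r=R.from_rotvec(s["tool_rot"])
q,c=plan(TIP+.10*N,RN,9,1,p0=p+[0,0,.12],r0=r)
plan(TIP+.035*N,RN,2,1,p0=q,r0=c)
E
```

```text
3.32 -1.36 -0.38 -0.058 0.002 -0.008 1;3.33 -1.3 -0.44 -0.058 0.002 -0.008 1;3.34 -1.25 -0.52 -0.058 0.002 -0.008 1;3.36 -1.2 -0.57 -0.058 0.002 -0.008 1;3.36 -1.13 -0.64 -0.058 0.002 -0.008 1
3.38 -1.06 -0.7 -0.058 0.002 -0.008 1;3.38 -1 -0.75 -0.058 0.002 -0.008 1;3.39 -0.92 -0.79 -0.058 0.002 -0.008 1;3.41 -0.85 -0.84 -0.058 0.002 -0.008 1
end [0.5252 0.0447 0.1716] [2.251 1.448 0.383]
0.01 0.01 3.25 -0.001 0.001 0 1;-0 0 3.24 -0.001 0.001 0 1
end [0.5547 0.0313 0.1153] [2.25  1.448 0.387]
```

jog_arm(
  rows="0 0 -1.5 0 0 0 1;0 0 -3 0 0 0 1;0 0 -3.5 0 0 0 1;0 0 -2.5 0 0 0 1;0 0 -1.5 0 0 0 1",
)

```text
time: 19.32
position: [0.4887, -0.2761, 0.1385]
tool_rot: [2.703, 1.601, -0.003]
ft_force: [0.5, -0.1, -3.7]
grip_width: 0.33
grip_force: 60.2
```

jog_arm(
  rows="2 -0.8 -0.2 -0.058 0.002 -0.008 1;3.4 -1.3 -0.4 -0.058 0.002 -0.008 1;3.4 -1.3 -0.5 -0.058 0.002 -0.008 1;3.4 -1.2 -0.6 -0.058 0.002 -0.008 1;3.4 -1.1 -0.6 -0.058 0.002 -0.008 1",
)

```text
time: 19.95
position: [0.5073, -0.1087, 0.1527]
tool_rot: [2.456, 1.523, 0.224]
ft_force: [-0.6, 0.5, -2.5]
grip_width: 0.33
grip_force: 60.2
```

jog_arm(
  rows="3.4 -1.1 -0.7 -0.058 0.002 -0.008 1;3.4 -1 -0.8 -0.058 0.002 -0.008 1;3.4 -0.9 -0.8 -0.058 0.002 -0.008 1;3.4 -0.9 -0.8 -0.058 0.002 -0.008 1;1.2 -0.5 0 0 0 0 1",
)

```text
time: 20.58
position: [0.5238, 0.0489, 0.1648]
tool_rot: [2.249, 1.454, 0.382]
ft_force: [-0.3, -0.7, -3.1]
grip_width: 0.333
grip_force: 60.2
```

jog_arm(
  rows="0 0 0 0 0 0 1;0 0 0 0 0 0 1",
)

```text
time: 20.82
position: [0.5246, 0.0448, 0.1649]
tool_rot: [2.253, 1.447, 0.38]
ft_force: [-0.7, 0.7, -2.2]
grip_width: 0.333
grip_force: 60.2
```

```bash
python3 - <<'E'
from h import *
s=ctrl.get_state();print(s["position"],s["grip_width"],s["joint_positions"].round(2),s["time"],abs(s["qd"]).max())
plan(TIP+.035*N,RN,3,1)
E
```

```text
[0.52459841 0.04475472 0.16490337] 0.33262118772711424 [ 0.09 -0.25 -0.45  2.17  0.35  0.85 -0.99] 20.825 0.00685158935358185
0.02 0.14 1.98 -0.002 0.001 -0 1;0.01 0.13 1.98 -0.002 0.001 -0 1;0.01 0.13 1.99 -0.002 0.001 -0 1
end [0.5548 0.0312 0.1153] [2.249 1.446 0.387]
```

I've used my 10 picture views, so I'll check alignment numerically, comparing the segmented brass and red silhouettes against the predicted axes in both cameras.

```bash
cat > al.py <<'E'
from h import *
def perp(d,m,p,n,lo,hi):
    """mean offset px of mask pixels from line p+n*s (s in lo..hi), resolved perpendicular; plus extent along in m"""
    a,b=proj(d,[p+n*lo,p+n*hi]); u=(b-a)/np.linalg.norm(b-a); w=np.array([-u[1],u[0]])
    v,x=np.nonzero(m); q=np.c_[x,v]-a; s=q@u/np.linalg.norm(b-a); k=(s>-.15)&(s<1.15)&(abs(q@w)<.45*np.linalg.norm(b-a)+8)
    q=q[k];s=s[k]
    if not len(q): return None
    px=np.linalg.norm(b-a)/(hi-lo); o=q@w; f=np.polyfit(s,o,1)
    return dict(n=len(q),off_mm=round(1000*o.mean()/px,2),slope=round(f[0]*(1)/np.linalg.norm(b-a),3),along_mm=(1000*(lo+(hi-lo)*np.percentile(s,[1,99]))).round(1),halfw_mm=(1000*np.percentile(o-np.polyval(f,s),[3,97])/px).round(1),mmperpx=round(1000/px,2))
def run():
    s=ctrl.get_state();p=np.array(s["position"]);r=R.from_rotvec(s["tool_rot"]);n=-r.as_matrix()[:,2]
    for c in("scene","side"):
        d=cam(c);b=d["img"].astype(int);B_,G,R_=b[...,0],b[...,1],b[...,2]
        H,S,V=cv2.split(cv2.cvtColor(d["img"],cv2.COLOR_BGR2HSV));H=H.astype(int)
        cv2.imwrite(f"pics/al_{c}.png",d["img"])
        brass=(H>8)&(H<28)&(S>(110 if c=="scene" else 70))
        red=((H<6)|(H>174))&(S>(150 if c=="scene" else 90))
        print(c,"brass",perp(d,brass,TIP,N,-.03,0)); print(c,"red",perp(d,red,p,n,0,.072))
        a=proj(d,[TIP,TIP-.028*N,p,p+.072*n]).round(1);print(a.tolist())
    print(p,s["ft_force"].round(2),s["grip_force"],s["grip_width"],"depth rep-TIP along N, perp (blk x,y):",((p-TIP)@N).round(4),(RN.inv().apply(p-TIP)).round(4),"ang",(r.inv()*RN).as_rotvec().round(3),s["time"])
E
python3 -c "from al import *;run()"
```

```text
scene brass {'n': 46, 'off_mm': np.float64(-1.46), 'slope': np.float64(-0.018), 'along_mm': array([-28.8,  -1.6]), 'halfw_mm': array([-7.3,  7.3]), 'mmperpx': np.float64(3.08)}
scene red {'n': 155, 'off_mm': np.float64(2.36), 'slope': np.float64(0.174), 'along_mm': array([ 2.6, 72.6]), 'halfw_mm': array([-13.5,  11.6]), 'mmperpx': np.float64(3.04)}
[[318.2, 232.0], [316.7, 240.9], [323.8, 201.6], [327.9, 178.3]]
side brass {'n': 49, 'off_mm': np.float64(-1.93), 'slope': np.float64(0.003), 'along_mm': array([-30. ,   1.2]), 'halfw_mm': array([-8.1,  8.8]), 'mmperpx': np.float64(3.35)}
side red {'n': 251, 'off_mm': np.float64(-3.99), 'slope': np.float64(-0.095), 'along_mm': array([-0.9, 77.3]), 'halfw_mm': array([-12.6,  14.8]), 'mmperpx': np.float64(2.93)}
[[298.2, 235.9], [303.5, 242.3], [278.2, 213.1], [262.8, 194.0]]
[0.52459841 0.04475472 0.16490337] [-0.71  0.72 -2.16] 60.2230513212271 0.33262118772711424 depth rep-TIP along N, perp (blk x,y): 0.0945 [-0.0002 -0.0038 -0.0945] ang [-0.005  0.004 -0.001] 20.825
```

jog_arm(
  rows="0 0.4 2 -0.003 0.002 0 1;0 0 2 0 0 0 1;0 0 1.5 0 0 0 1;0 0 0 0 0 0 1;0 0 0 0 0 0 1",
)

```text
time: 21.55
position: [0.5533, 0.0332, 0.1201]
tool_rot: [2.25, 1.448, 0.387]
ft_force: [-0.2, -0.0, -1.6]
grip_width: 0.333
grip_force: 60.2
```

```bash
sed -i 's/p,n,0,.072))/p,n,.002,.026))/; s/(s>-.15)&(s<1.15)/(s>-.05)\&(s<1.05)/' al.py; python3 -c "
from al import *;run()
for c in('scene','side'):
    d=cam(c);h=cv2.cvtColor(d['img'],cv2.COLOR_BGR2HSV);s=ctrl.get_state();p=np.array(s['position'])
    n=-R.from_rotvec(s['tool_rot']).as_matrix()[:,2]
    for k in(.022,.013,.004,-.006,-.014):
        x,y=proj(d,p+k*n)[0];y0=int(round(y));x0=int(round(x));print(c,k,round(x,1),[(d['img'][y0,i].tolist()) for i in range(x0-9,x0+10)])
"
```

```text
scene brass {'n': 46, 'off_mm': np.float64(-1.46), 'slope': np.float64(-0.018), 'along_mm': array([-28.8,  -1.6]), 'halfw_mm': array([-7.3,  7.3]), 'mmperpx': np.float64(3.08)}
scene red {'n': 74, 'off_mm': np.float64(-0.52), 'slope': np.float64(-0.023), 'along_mm': array([ 1.9, 26.8]), 'halfw_mm': array([-12.2,  12.4]), 'mmperpx': np.float64(3.06)}
[[318.2, 232.0], [316.7, 240.9], [320.8, 219.1], [324.8, 195.9]]
side brass {'n': 48, 'off_mm': np.float64(-1.89), 'slope': np.float64(0.011), 'along_mm': array([-30. ,  -0.1]), 'halfw_mm': array([-8.1,  8.8]), 'mmperpx': np.float64(3.35)}
side red {'n': 72, 'off_mm': np.float64(-2.1), 'slope': np.float64(0.047), 'along_mm': array([ 1.4, 26.8]), 'halfw_mm': array([-12.4,  12.6]), 'mmperpx': np.float64(3.15)}
[[298.2, 235.9], [303.5, 242.3], [290.7, 225.9], [275.9, 207.7]]
[0.55330693 0.0332333  0.12014617] [-0.23 -0.05 -1.56] 60.22004910861142 0.33262408479826844 depth rep-TIP along N, perp (blk x,y): 0.0403 [ 0.0012  0.0006 -0.0403] ang [-0.001  0.     0.   ] 21.55
scene 0.022 322.1 [[134, 131, 130], [133, 131, 130], [134, 131, 130], [13
[... 2416 characters left out ...]
9], [138, 137, 138], [148, 147, 148], [154, 153, 154]]
side -0.006 291.9 [[126, 125, 129], [98, 97, 108], [70, 69, 92], [56, 56, 91], [55, 56, 97], [53, 54, 102], [54, 55, 108], [59, 60, 111], [72, 72, 112], [89, 89, 113], [104, 103, 114], [110, 109, 114], [110, 110, 112], [114, 113, 115], [125, 124, 125], [141, 140, 141], [151, 150, 152], [155, 154, 156], [155, 155, 156]]
side -0.014 293.4 [[108, 107, 111], [79, 78, 90], [69, 69, 91], [68, 69, 97], [71, 72, 100], [78, 79, 103], [88, 87, 104], [95, 94, 105], [102, 101, 106], [104, 104, 106], [106, 105, 106], [106, 105, 106], [111, 111, 112], [124, 123, 124], [141, 140, 142], [151, 150, 151], [155, 153, 155], [155, 154, 155], [155, 154, 155]]
```

Coupler and nipple axes agree to about 1 mm. I'll shift −1 mm along tool x, then go down onto the nipple and press slowly.

jog_arm(
  rows="-0.1 0 1 0 0 0 1;0 0 1 0 0 0 1;0 0 1 0 0 0 1;0 0 0 0 0 0 1;0 0 0 0 0 0 1",
)

```text
time: 22.38
position: [0.5663, 0.0261, 0.0935]
tool_rot: [2.25, 1.449, 0.386]
ft_force: [0.4, -0.3, -2.5]
grip_width: 0.328
grip_force: 60.2
```

```bash
python3 -c "from al import *;run()" | tail -1
```

```text
[0.56630508 0.02610328 0.09346922] [ 0.4  -0.3  -2.53] 60.22009444772266 0.32772706945767344 depth rep-TIP along N, perp (blk x,y): 0.0098 [ 0.0001  0.     -0.0098] ang [-0.001  0.001  0.001] 22.375
```

jog_arm(
  rows="0 0 0.4 0 0 0 1;0 0 0.3 0 0 0 1;0 0 0.2 0 0 0 1;0 0 0 0 0 0 1;0 0 0 0 0 0 1",
)

```text
time: 23.1
position: [0.5704, 0.0244, 0.0866]
tool_rot: [2.249, 1.448, 0.386]
ft_force: [-7.5, -0.1, 6.8]
grip_width: 0.332
grip_force: 60.2
```

```bash
python3 -c "
from h import *
s=ctrl.get_state();p=np.array(s['position']);print((p-TIP)@N, RN.inv().apply(p-TIP).round(4),'axial F',s['ft_force']@N,RN.inv().apply(s['ft_force']).round(1),s['torque'].round(2),s['grip_width'])"
```

```text
0.0016044047761403064 [ 0.0002  0.0004 -0.0016] axial F 9.31966728036537 [-3.2 -2.5 -9.3] [ 0.21  1.38 -0.2 ] 0.33202522928942607
```

Contact is where expected, with about 11 N axial at roughly 2 mm of push. I'll continue through the snap.

jog_arm(
  rows="0 0 0.2 0 0 0 1;0 0 0.2 0 0 0 1;0 0 0.2 0 0 0 1;0 0 0 0 0 0 1;0 0 0 0 0 0 1",
)

```text
time: 23.72
position: [0.5733, 0.023, 0.0809]
tool_rot: [2.249, 1.448, 0.387]
ft_force: [-3.9, 0.6, 4.0]
grip_width: 0.336
grip_force: 60.4
```

```bash
python3 -c "
from h import *
s=ctrl.get_state();p=np.array(s['position']);print((p-TIP)@N, RN.inv().apply(p-TIP).round(4),'axial F',s['ft_force']@N,RN.inv().apply(s['ft_force']).round(1),s['torque'].round(2),s['grip_width'])"
```

```text
-0.0049224032795822424 [0.0002 0.0004 0.0049] axial F 5.38770173336594 [-1.  -1.3 -5.4] [ 0.1   0.86 -0.12] 0.3356510248176688
```

jog_arm(
  rows="0 0 0.1 0 0 0 1;0 0 0 0 0 0 1;0 0 0 0 0 0 1;0 0 0 0 0 0 1",
)

```text
time: 24.22
position: [0.5738, 0.0229, 0.0802]
tool_rot: [2.249, 1.448, 0.387]
ft_force: [-5.8, 0.6, 6.5]
grip_width: 0.332
grip_force: 60.4
```

```bash
python3 -c "
from h import *
s=ctrl.get_state();p=np.array(s['position']);print((p-TIP)@N, RN.inv().apply(p-TIP).round(4),'axial F',s['ft_force']@N,RN.inv().apply(s['ft_force']).round(1),s['torque'].round(2),s['grip_width'],abs(s['qd']).max())
from al import run;run()"
```

```text
-0.00576919893327476 [0.0002 0.0004 0.0058] axial F 8.38233058135751 [-1.9 -1.5 -8.4] [ 0.15  1.01 -0.19] 0.332408973702804 0.0020444774614636918
scene brass {'n': 4, 'off_mm': np.float64(-0.48), 'slope': np.float64(5.782), 'along_mm': array([-29.1, -27.5]), 'halfw_mm': array([0., 0.]), 'mmperpx': np.float64(3.08)}
scene red {'n': 75, 'off_mm': np.float64(-0.9), 'slope': np.float64(0.081), 'along_mm': array([ 2. , 26.6]), 'halfw_mm': array([-12.7,  12.8]), 'mmperpx': np.float64(3.08)}
[[318.2, 232.0], [316.7, 240.9], [317.9, 233.9], [321.9, 210.7]]
side brass None
side red {'n': 69, 'off_mm': np.float64(-3.32), 'slope': np.float64(-0.118), 'along_mm': array([ 1.2, 26.6]), 'halfw_mm': array([-13. ,  12.7]), 'mmperpx': np.float64(3.28)}
[[298.2, 235.9], [303.5, 242.3], [299.5, 237.1], [285.4, 219.7]]
[0.57375407 0.02285526 0.08021694] [-5.78  0.6   6.5 ] 60.436921685468405 0.332408973702804 depth rep-TIP along N, perp (blk x,y): -0.0058 [0.0002 0.0004 0.0058] ang [-0.001  0.     0.001] 24.225
```

```bash
python3 -c "
from h import *
s=ctrl.get_state();p=np.array(s['position']);n=-R.from_rotvec(s['tool_rot']).as_matrix()[:,2]
for c in('scene','side'):
    d=cam(c);b=d['img'].astype(np.float32);w=cv2.resize(np.clip(b[...,2]-np.maximum(b[...,1],b[...,0])-12,0,30),None,fx=8,fy=8,interpolation=cv2.INTER_CUBIC)
    a,e=proj(d,[p,p+.028*n])*8+3.5;L=np.linalg.norm(e-a);u=(e-a)/L;q=np.array([-u[1],u[0]])
    S,O=np.meshgrid(np.linspace(.15,.9,25),np.arange(-60,61));xy=a+S[...,None]*L*u+O[...,None]*q
    v=cv2.remap(w,xy[...,0].astype(np.float32),xy[...,1].astype(np.float32),1)
    m=(v>12);lo=np.array([O[:,0][m[:,i]].min() for i in range(25)]);hi=np.array([O[:,0][m[:,i]].max() for i in range(25)])
    print(c,'slopes lo,hi,mid',[round(np.polyfit(S[0]*L,y,1)[0],3) for y in(lo,hi,(lo+hi)/2)],'width mm',((hi-lo)/L*28).mean().round(1),'off mm',((lo+hi)/2/L*28).mean().round(2))
"
```

```text
scene slopes lo,hi,mid [np.float64(-0.047), np.float64(0.016), np.float64(-0.016)] width mm 30.3 off mm -1.26
side slopes lo,hi,mid [np.float64(-0.281), np.float64(-0.061), np.float64(-0.171)] width mm 31.0 off mm -2.16
```

The scene view shows the coupler square (−0.016 rad). In the closing plane the flat pads constrain it, and the opening hasn't changed. The force is on the rising part of the spring, so it has snapped home. I'm handing in.

jog_arm(
  rows="0 0 0 0 0 0 1;0 0 0 0 0 0 1;0 0 0 0 0 0 1",
)

```text
time: 24.8
position: [0.5738, 0.0228, 0.0802]
tool_rot: [2.249, 1.448, 0.387]
ft_force: [-5.5, 1.5, 7.1]
grip_width: 0.331
grip_force: 60.4
```

```bash
python3 -c "
from bench import ticket
print(ticket.close_job())"
```

```text
the job is handed in; nothing more can be done
None
```

I handed the job in at about 25 s: the plate is flat and released on the mat, and the coupler is still gripped at 60 N and pressed about 9 mm onto the nipple, judged from force and travel; one blurry side view read about 0.17 rad off square, which I took as image blur. The hand-in returned no verdict.

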